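# Finish a tasting dish and show it at the pass

### The job

Take the amber sauce vial out of the white block and stand it, fully down, in the ring at the end of the white tasting dish. Then lift the dish by its handle and, in the air, give it a quarter turn so that its handle points back towards the robot and the vial end points away, square to the black rubber pass mat. Finish while holding the dish in the hand for the chef to check - still and level, about 10 cm above the middle of the mat - with the chocolate truffle kept in the middle of the dish all the way, and the other vials and the gold tins left alone.

Things in the scene. Friction and masses are not known exactly. Their poses are not given: they have to be found in the camera images.
- dish: white melamine tasting dish, about 160 g, loose on the bench. Origin: centre of its round part, on the underside; z up. Round part 114 mm across, rim 28 mm high. A ring for a vial on its +x side, a bar handle on its -x side. At the start the handle points to the robot's right (world -y) and the ring left, within 15 degrees. Grip it firmly (60 N or so): its weight hangs beside the grip
- dish_well (a point): middle of the dish's hollow, 6 mm above the underside. The floor is flat out to 6 mm from the middle, rises at 4 degrees to 22 mm, at 10 degrees to 38 mm, then steeply to the inner wall at 50 mm: the truffle rolls out of the middle if the dish leans 4 degrees or more or is jerked
- dish_ring (a point): centre of the floor of the ring's bore, 73 mm from the dish's centre along the dish's +x and 4 mm above its underside. The bore is upright, 28 mm deep and 24 mm across, its upper half widening to 29 mm at the mouth (32 mm above the underside) to guide a vial in; the ring measures 33 mm over its outside
- dish_grip (a point): middle of the handle, 98 mm from the dish's centre along the dish's -x, 21 mm above the underside. The handle is a straight bar along the dish's x, 16 mm wide (along y), 14 mm tall (14 to 28 mm above the underside), reaching from 54 to 132 mm from the dish's centre
- truffle: dark brown glossy chocolate ball, 26 mm across, 12 g, loose in the middle of the dish. It rolls freely and its origin turns with it: use truffle_center
- truffle_center (a point): centre of the chocolate truffle ball
- vial_amber: amber (orange) sauce vial with a black stopper: an upright cylinder 20 mm across and 78 mm tall, 30 g, foot bevelled by 1 mm, standing in one of the three holes of the white block. Origin: centre of its foot, z up along it
- vial_green: bystander: green vial with a white stopper, same size, in another hole of the block; leave alone
- vial_red: bystander: dark red vial with a white stopper, same size, in another hole of the block; leave alone
- rack: white plastic vial block, fixed, 150 mm (its x) by 46 mm (its y) by 36 mm high, with three holes in a row along its x, 45 mm apart, 23 mm across and 28 mm deep, so the vials' feet are 8 mm above the bench and 50 mm of each vial stands out. Origin: centre of its underside
- mat: black ribbed rubber pass mat, fixed flat on the bench, 150 mm (its x) by 170 mm (its y), 4 mm thick. Origin: centre of its underside. Its x axis points away from the robot, to the guests' side, give or take 15 degrees
- tin_a: bystander: gold tin of chocolate dessert, 87 mm across, 40 mm high (a chocolate shard stands 20 mm higher), loose; origin centre of its underside
- tin_b: bystander: a second gold dessert tin like tin_a
There are look-alikes about, which are no part of the job. What is meant by the truffle is not green or pink, and is the smaller of those in its own colour.

How it is judged:
By the outcome, as a careful person would: the job done as asked, in the order asked, and still so for the second after the job is handed in, while the arm keeps its last pose, push and grip.
It also fails if it takes over 70 s, if anything falls off the work surface, if the arm or the gripper's body presses on something with over 40 N, if the wrist force passes 120 N, or if a joint passes its speed limit or range.

### The arm

A 7-joint arm with a two-finger parallel gripper is mounted at the origin on the work surface. World frame = base frame: x ahead of the robot, y to its left, z up, the work surface at z = 0. Lengths are in m, angles in rad, forces in N, time in s.
With the tool pointing down it reaches from about 0.425 to 0.825 m from the base axis. Payload 3.6 kg.
Tool frame: the origin (TCP) lies at the very end of the fingers, on their centre line; the grasp point (between the pads) lies 19 mm behind it (env.grip_depth is the z of the grasp point in the tool frame, in m); z points along the fingers, y is the line along which they close (so a half turn about z gives the same grasp; the last joint's range is limited). The gripper opens to 93 mm and grips with 3 to 60 N. Pads are 15 mm wide; open, the fingers measure 128 mm over their backs; the gripper's body (75 mm by 188 mm) begins 65 mm behind the grasp point.
Start: joints at [-1.22, 0.615, -0.013, 1.423, 0.008, 1.103, -0.04], TCP at [0.24, 0.604, 0.219] pointing down, gripper open.
Joint ranges: [-3.12, 3.12], [-0.3, 2.06], [-1.34, 1.32], [0.26, 2.42], [-1.36, 4.5], [0.01, 1.98], [-2.84, 2.84]. Speed limits (rad/s): [2.79, 2.79, 3.14, 3.14, 3.14, 3.14, 3.14].

### API

Orientations are given as a rotation vector (axis times angle).
In Python, from station import env gives the robot as it stands.
- The arm moves only by the tool send_rows, never from a script. Its argument "rows" is a list that holds one entry, the list of rows, each a list of 6 numbers: the shift along the tool's x, y, z in cm, then the turn, a rotation vector about the tool's x, y, z in degrees. A call has 1 to 20 rows; each row is the pose to reach, as a shift and turn from the pose commanded when the call began, along the tool's axes at that moment; what a row does not reach only later rows make up. A row lasts 1/8 s, in which the tool goes at most 62.5 mm and 10.7 degrees, less where a joint would pass 70% of its speed; a pose out of reach is approached as far as the arm can. A call with a gripper value outside its range is refused whole. "claw" is the finger opening in cm, from 0 to 9.3, set as the call begins (left out, the last holds). The fingers move at their own pace and stop on an object; the grip force is fixed at half the most. Time passes only in rows, so rows that repeat a pose let the fingers close. It gives the time, the measured TCP pose, the force, the opening and the grip force at its end, in the units of the state.
- env.read_state(): the state, without advancing time (a new reading comes with each control period).
- env.snapshot(name): name is "side" or "top"; returns a dict with "img" (420x560x3 uint8, red, green, blue), "fx", "fy", "cx", "cy" (pixels), "world_to_cam" (4x4, takes a point from world to camera coordinates). Camera axes: x right, y down, z forward; pixel columns grow to the right and rows downward; lengths in m; the calibration is good to about 2 mm. A picture is of the moment at which its call begins. There is no depth.
- env.job_done(): hands the job in; it is judged then, once.
The state is a dict: "clock": time; "joint_pos": joint angles; "qvel": joint speeds; "tau": joint torques, N m; "ee_pos": TCP position; "eef_rot": TCP orientation; "force": force on the tool from outside, world axes, zero at the start; "ft_torque": the same for the moment, N m; "width": finger opening in m; "gripper_force": force on a finger pad.
Only numpy, scipy, OpenCV 4.12 (cv2) and the standard library are available. Lean on these libraries where they do the work, as an engineer would, in place of code of your own. Each camera call takes 0.05 s, during which the arm holds its last target. There are 200 camera calls.

## Working session

There is one attempt and no reset: what is moved stays moved. The work goes in short steps, Python scripts to look and compute and a tool call to move; the robot and the scene stay as the last step left them, time stands still between calls to the robot, and variables do not carry over. Pictures are saved under pics/ and viewed, at most 10 in all, crops included, and the job is handed in when it is done.

Besides the shell and the picture viewer there is one more tool, called after "Request:" by a JSON object that holds its "api" and its "payload", one argument or row to a line. send_rows: Moves the arm, as the interface text tells. Its arguments: {"type":"object","properties":{"rows":{"type":"array"},"claw":{"type":"number"}},"required":["rows"]}

```bash
mkdir -p pics; python3 - <<'E'
from station import env
import cv2
for n in("side","top"):
    s=env.snapshot(n); cv2.imwrite(f"pics/{n}0.png",s["img"][:,:,::-1])
    print(n,s["fx"],s["fy"],s["cx"],s["cy"],s["world_to_cam"].round(4).tolist())
s=env.read_state();print(s,env.grip_depth)
E
```

```text
side 542.1823897770449 542.1823897770449 277.47505891572695 218.4409853453971 [[0.9229, -0.385, 0.0107, -0.4847], [-0.2305, -0.5745, -0.7854, 0.1656], [0.3085, 0.7223, -0.6189, 1.0446], [0.0, 0.0, 0.0, 1.0]]
top 425.14167211054735 425.14167211054735 280.1381170754158 206.1496714711042 [[0.0129, -0.9996, 0.0249, -0.0145], [-0.9979, -0.0145, -0.0638, 0.52], [0.0641, -0.024, -0.9977, 0.8459], [0.0, 0.0, 0.0, 1.0]]
{'clock': 0.1, 'joint_pos': array([-1.21950331,  0.61581039, -0.01263845,  1.42470398,  0.00812242,
        1.10339336, -0.04037156]), 'qvel': array([-0.00051497, -0.00119067,  0.0008892 , -0.00493433,  0.00108566,
       -0.00039462, -0.0009654 ]), 'tau': array([ 9.25875283e-04, -4.60040331e+01,  2.09905612e-01, -1.66244495e+01,
       -6.12032670e-02,  1.69596879e-02,  1.05984991e-04]), 'ee_pos': array([0.23949235, 0.60352246, 0.2176163 ]), 'eef_rot': array([-0.58965139, -3.08535963,  0.00350328]), 'force': array([ 1.02823923, -0.15587635,  0.26247302]), 'ft_torque': array([ 0.03799115, -0.0239709 , -0.02674201]), 'gripper_force': 0.0, 'width': 0.09303407997373789} -0.0188
```

View pics/side0.png

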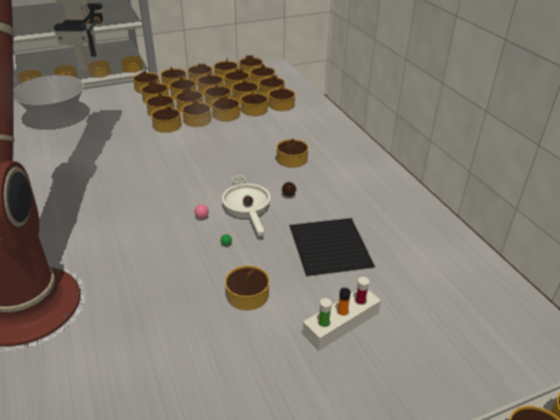

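View pics/top0.png

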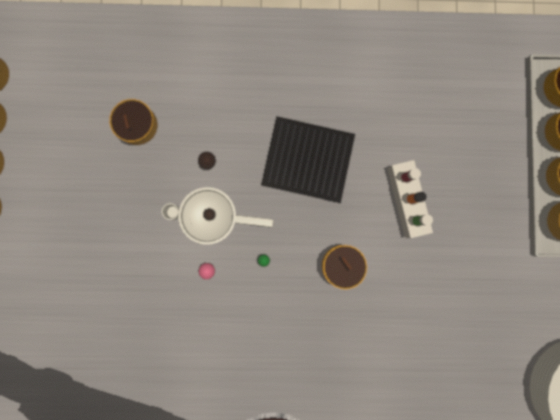

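The side view shows the dish at (246,200), with its ring at (239,181), handle at (262,233) and truffle at (248,201). The amber vial is at (344,302), in the middle hole. In the top view the dish is at (207,215), the ring at (171,212), the handle end at (270,222), the mat at (308,160) and the amber stopper at (420,197).

```bash
cat > h.py <<'E'
from station import env
import cv2, numpy as np
from scipy.spatial.transform import Rotation as R
def K(s): return np.array([[s["fx"],0,s["cx"]],[0,s["fy"],s["cy"]],[0,0,1]])
def proj(s,p):
    c=s["world_to_cam"]@np.append(p,1); q=K(s)@c[:3]; return q[:2]/q[2]
def plane(s,uv,z):
    W=s["world_to_cam"]; o=-W[:3,:3].T@W[:3,3]
    d=W[:3,:3].T@np.linalg.inv(K(s))@np.array([uv[0],uv[1],1.]); return o+d*(z-o[2])/d[2]
def tri(a,ua,b,ub):
    P=[K(s)@s["world_to_cam"][:3] for s in (a,b)]
    X=cv2.triangulatePoints(P[0],P[1],np.float64(ua).reshape(2,1),np.float64(ub).reshape(2,1))[:,0]; X=X[:3]/X[3]
    return X, [np.round(proj(s,X)-u,1) for s,u in((a,ua),(b,ub))]
def blobs(m,box):
    x0,y0,x1,y1=box; mm=np.zeros(m.shape,np.uint8); mm[y0:y1,x0:x1]=m[y0:y1,x0:x1]
    n,l,st,c=cv2.connectedComponentsWithStats(mm)
    i=1+np.argmax(st[1:,4]); return (l==i).astype(np.uint8), c[i], st[i]
def rgbhsv(s): return s["img"].astype(int), cv2.cvtColor(s["img"],cv2.COLOR_RGB2HSV).astype(int)
E
python3 - <<'E'
from h import *
T=env.snapshot("top");S=env.snapshot("side")
box={'amber':((395,185,432,210),(330,285,358,320)),'stop':((395,185,432,210),(330,282,358,305)),'truf':((190,200,228,230),(230,190,265,215)),
'mat':((255,110,360,210),(280,210,385,280)),'white':((155,180,285,250),(210,170,275,240)),'rack':((380,150,440,245),(295,280,390,350))}
def mask(s,k):
    r,h=rgbhsv(s); v=r.max(2)
    if k=='amber': return (h[...,0]<18)&(h[...,1]>150)&(v>100)
    if k in('stop',): return (v<60)
    if k=='truf': return v<85
    if k=='mat': return v<75
    return (v>165)&(h[...,1]<50)
res={}
for k in box:
    o=[]
    for s,b,n in((T,box[k][0],'T'),(S,box[k][1],'S')):
        m,c,st=blobs(mask(s,k),b); res[k,n]=m; o.append(c); print(k,n,c.round(1),st)
    if k in('amber','stop','truf'): X,e=tri(T,o[0],S,o[1]); print('   ',X.round(4),e)
for n,s in(('T',T),('S',S)):
    cs,_=cv2.findContours(res['mat',n],0,2); q=cv2.boxPoints(cv2.minAreaRect(max(cs,key=len))) if n=='T' else cv2.approxPolyDP(cv2.convexHull(max(cs,key=len)),6,True)[:,0]
    print('mat',n,[plane(s,p,.004)[:2].round(4).tolist() for p in q], np.mean([plane(s,p,.004)[:2] for p in q],0))
out=[]
for s,b in((T,box['white'][0]),(S,box['white'][1]),(T,box['rack'][0]),(S,box['rack'][1])):
    out.append(cv2.resize(s["img"][b[1]:b[3],b[0]:b[2],::-1],(400,300),interpolation=cv2.INTER_CUBIC))
cv2.imwrite('pics/c1.png',np.vstack([np.hstack(out[:2]),np.hstack(out[2:])]))
np.savez('m.npz',wt=res['white','T'],ws=res['white','S'],rt=res['rack','T'],rs=res['rack','S'])
E
```

```text
amber T [410.3 198.5] [408 195   6   8  32]
amber S [342.8 307.2] [338 300  11  15 127]
    [ 0.5408 -0.2672  0.0401] [array([ 0.6, -1.5]), array([-1.1,  0.2])]
stop T [419.2 196.6] [415 194  10   7  55]
stop S [344.3 293.9] [340 289  10  11  94]
    [ 0.5396 -0.2706  0.0789] [array([ 0.3, -0.7]), array([-0.5,  0.1])]
truf T [208.6 213.9] [204 209  10  10  77]
truf S [247.6 200.9] [244 197   8   9  64]
    [0.5039 0.1363 0.0164] [array([ 0.3, -0.8]), array([-0.4,  0. ])]
mat T [307.9 159.3] [ 262  117   92   85 5581]
mat S [330.2 246.7] [ 290  219   84   57 3387]
white T [209.8 215.9] [ 161  186  113   60 3029]
white S [247.  200.6] [ 221  183   50   50 1086]
rack T [418.3 218.9] [402 201  32  37 680]
rack S [339.1 313.4] [ 303  290   78   48 1055]
mat T [[0.5647, 0.0322], [0.7086, 0.0024], [0.6744, -0.162], [0.5307, -0.1303]] [ 0.61960323 -0.06441684]
mat S [[0.7085, -0.0037], [0.6745, -0.1609], [0.5331, -0.1327], [0.5681, 0.0288]] [ 0.62103633 -0.06714496]
```

View pics/c1.png

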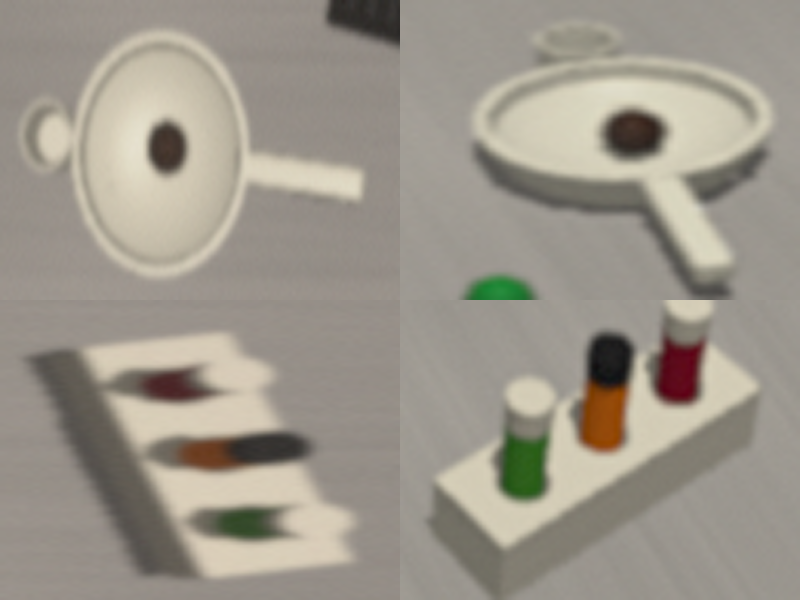

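The crops show the amber vial in the middle hole of the rack, the ring empty and the truffle centred in the dish. I'll refine the dish, handle, ring and rack positions, then move.

```bash
python3 - <<'E'
from h import *
T=env.snapshot("top");S=env.snapshot("side")
m=np.load('m.npz')
t=lambda x,y:(155+x/3.0769,180+y/4.2857); s=lambda x,y:(210+(x-400)/6.154,170+y/4.2857)
rt=lambda x,y:(380+x/6.667,150+(y-300)/3.158); rs=lambda x,y:(295+(x-400)/4.21,280+(y-300)/4.2857)
for n,a,b in(('ring mouth',t(46,135),s(577,40)),('handle top end',t(361,184),s(713,262)),('handle start',t(250,168),s(658,183))):
    X,e=tri(T,a,S,b);print(n,X.round(4),e)
print('ring T@.032',plane(T,t(46,135),.032),'S',plane(S,s(577,40),.032))
print('hend T@.028',plane(T,t(361,184),.028),'S',plane(S,s(713,262),.028))
w=m['wt'];cs,_=cv2.findContours(w,0,2);f=cv2.drawContours(w*0,cs,-1,1,-1)
o=cv2.morphologyEx(f,cv2.MORPH_OPEN,cv2.getStructuringElement(2,(25,25)))
c,_=cv2.findContours(o,0,1);E=cv2.fitEllipse(c[0]);print('dish T',E,plane(T,E[0],.028))
hd=f&(1-cv2.dilate(o,np.ones((5,5))));hd[:,:235]=0;ys,xs=np.nonzero(hd)
P=np.array([plane(T,p,.028)[:2] for p in zip(xs,ys)]);mu=P.mean(0);d=np.linalg.svd(P-mu)[2][0];d*=-np.sign(d[1])*-1
print('handle T mean',mu,'dir',d,np.degrees(np.arctan2(d[1],d[0])))
# side rim: ellipse pts read from crop
pts=[s(x,y) for x,y in((472,115),(773,115),(622,58))]
print('side rim L,R',[plane(S,p,.028).round(4) for p in pts])
for nm,sn,q in(('T',T,[rt(*p) for p in((80,347),(235,333),(355,558),(205,577))]),('S',S,[rs(*p) for p in((435,485),(505,545),(758,387))])):
    P=[plane(sn,p,.036)[:2] for p in q];print('rack',nm,np.round(P,4).tolist(), np.mean(P,0) if nm=='T' else (P[0]+P[2])/2)
st=env.read_state();print(R.from_rotvec(st['eef_rot']).as_matrix().round(3))
E
```

```text
ring mouth [0.5078 0.2106 0.0304] [array([ 0.4, -1.1]), array([-0.6,  0. ])]
handle top end [0.4874 0.0074 0.027 ] [array([ 0.3, -0.9]), array([-0.5,  0. ])]
handle start [0.4938 0.0798 0.0242] [array([ 0.3, -0.8]), array([-0.4,  0. ])]
ring T@.032 [0.5054256  0.21097248 0.032     ] S [0.50843188 0.20775927 0.032     ]
hend T@.028 [0.48565713 0.0080803  0.028     ] S [0.48810082 0.0060014  0.028     ]
dish T ((206.69012451171875, 215.45950317382812), (57.99128341674805, 58.520755767822266), 22.839717864990234) [0.49876015 0.13896567 0.028     ]
handle T mean [0.48966238 0.04158063] dir [0.09906312 0.99508115] 84.31477675779774
side rim L,R [array([0.4484, 0.1589, 0.028 ]), array([0.5557, 0.116 , 0.028 ]), array([0.5208, 0.1895, 0.028 ])]
rack T [[0.6053, -0.2307], [0.6151, -0.2778], [0.4723, -0.3129], [0.4598, -0.2676]] [ 0.53814259 -0.27226271]
rack S [[0.4614, -0.2717], [0.475, -0.3113], [0.6178, -0.2753]] [ 0.53960609 -0.27349106]
[[-0.93   0.369 -0.   ]
 [ 0.369  0.93  -0.001]
 [ 0.    -0.001 -1.   ]]
```

Request:
{"api": "send_rows", "payload": {
  "rows": [
    [[-40.9,-32.6,0,0,0,0],[-40.9,-32.6,0,0,0,0],[-40.9,-32.6,0,0,0,0],[-40.9,-32.6,0,0,0,0],[-40.9,-32.6,0,0,0,0],[-40.9,-32.6,0,0,0,0],[-40.9,-32.6,0,0,0,0],[-40.9,-32.6,0,0,0,0],[-40.9,-32.6,0,0,0,0],[-60.1,-70.4,4,0,0,-35.7],[-60.1,-70.4,4,0,0,-35.7],[-60.1,-70.4,4,0,0,-35.7],[-60.1,-70.4,4,0,0,-35.7],[-60.1,-70.4,4,0,0,-35.7],[-60.1,-70.4,4,0,0,-35.7],[-60.1,-70.4,4,0,0,-35.7],[-60.1,-70.4,4,0,0,-35.7],[-60.1,-70.4,4,0,0,-35.7],[-60.1,-70.4,4,0,0,-35.7],[-60.1,-70.4,4,0,0,-35.7]]
  ],
  "claw": 5
}}

```text
clock: 2.8
ee_pos: [0.5392, -0.2702, 0.179]
eef_rot: [-0.389, 3.117, 0.001]
force: [0.4, 0.7, -0.1]
width: 0.05
gripper_force: 0.0
```

Request:
{"api": "send_rows", "payload": {
  "rows": [
    [[0,-0.2,4,0,0,0],[0,-0.2,8,0,0,0],[0,-0.2,11,0,0,0],[0,-0.2,12.9,0,0,0],[0,-0.2,12.9,0,0,0],[0,-0.2,12.9,0,0,0]]
  ]
}}

```text
clock: 3.55
ee_pos: [0.5401, -0.2737, 0.0507]
eef_rot: [-0.385, 3.116, -0.001]
force: [-0.0, 0.8, 0.6]
width: 0.0498
gripper_force: 0.0
```

```bash
cat >> h.py <<'E'
def go(p,yaw,tilt=0):
    """row (cm,deg) to TCP p with tool y at world yaw, tool down"""
    s=env.read_state(); R0=R.from_rotvec(s['eef_rot']); y=np.radians(yaw)
    M=R.from_matrix(np.array([[-np.sin(y),np.cos(y),0],[np.cos(y),np.sin(y),0],[0,0,-1]]).T)
    print('row',(R0.inv().apply(np.array(p)-s['ee_pos'])*100).round(2),np.degrees((R0.inv()*M).as_rotvec()).round(2))
E
python3 - <<'E'
from h import *
go((.5393,-.272,.05),104.1)
s=env.read_state();print(s['ee_pos'],s['force'],s['joint_pos'].round(2))
T=env.snapshot("top");S=env.snapshot("side")
print([proj(x,s['ee_pos']).round(1) for x in(T,S)])
a=S["img"][240:350,290:400,::-1];b=T["img"][140:250,360:470,::-1]
cv2.imwrite('pics/c2.png',cv2.resize(np.hstack([a,b]),(800,400),interpolation=2))
E
```

```text
row [0.03 0.18 0.07] [-0.06  0.08  0.  ]
[ 0.54007321 -0.27367005  0.05065799] [-0.00671739  0.79213796  0.58828274] [ 0.46  0.74 -0.05  1.72  0.06  0.67  2.2 ]
[array([416. , 196.9]), array([343.5, 306. ])]
```

View pics/c2.png

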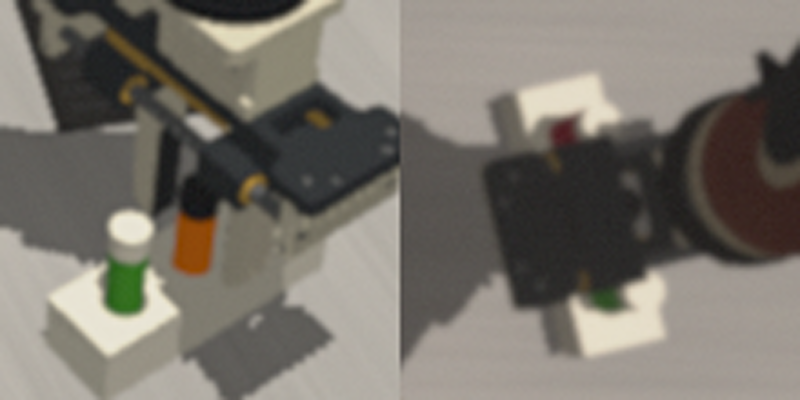

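The amber vial is between the fingers, at about (343,305) in the side view where the TCP projects, and both neighbours are clear. Next I'll close and lift.

Request:
{"api": "send_rows", "payload": {
  "rows": [
    [[0,0.1,0,0,0,0],[0,0.1,0,0,0,0],[0,0.1,0,0,0,0],[0,0.1,0,0,0,0],[0,0.1,0,0,0,0],[0,0.1,0,0,0,0],[0,0.1,-1,0,0,0],[0,0.1,-2,0,0,0],[0,0.1,-3,0,0,0],[0,0.1,-5,0,0,0],[0,0.1,-8,0,0,0],[0,0.1,-11,0,0,0],[0,0.1,-13,0,0,0],[0,0.1,-13,0,0,0],[0,0.1,-13,0,0,0]]
  ],
  "claw": 1.2
}}

```text
clock: 5.52
ee_pos: [0.5384, -0.2726, 0.179]
eef_rot: [0.384, -3.117, -0.001]
force: [-0.8, -0.2, 0.5]
width: 0.0192
gripper_force: 30.0
```

```bash
python3 - <<'E'
from h import *
s=env.read_state();print(s['ee_pos'],s['force'])
go((.5068,.2100,.15),104.1); go((.5068,.2100,.10),104.1)
S=env.snapshot("side");u=proj(S,s['ee_pos']);print(u)
x,y=u.astype(int);cv2.imwrite('pics/c3.png',cv2.resize(S["img"][max(0,y-50):y+60,x-55:x+55,::-1],(500,500),interpolation=2))
E
```

```text
[ 0.53835343 -0.27264307  0.17904798] [-0.79200871 -0.204996    0.47791232]
row [-8.67 47.58  2.93] [ 0.04 -0.06 -0.04]
row [-8.67 47.58  7.93] [ 0.04 -0.06 -0.04]
[348.95327957 252.98880525]
```

View pics/c3.png

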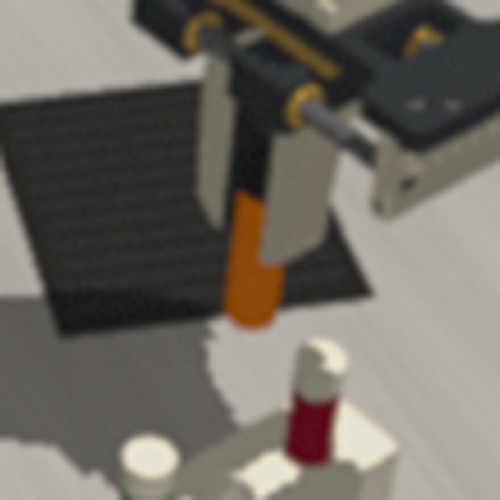

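The amber vial is held upright and clear of the block, with its foot at about (349,272). The red and green vials are still in place.

Request:
{"api": "send_rows", "payload": {
  "rows": [
    [[-0.9,4,0,0,0,0],[-1.8,9,0,0,0,0],[-2.7,14,0,0,0,0],[-3.6,19,0,0,0,0],[-4.5,24,0,0,0,0],[-5.4,29,0,0,0,0],[-6.3,34,0,0,0,0],[-7.2,39,0.5,0,0,0],[-8,43,2,0,0,0],[-8.7,46,4,0,0,0],[-8.7,47.2,6,0,0,0],[-8.7,47.6,7.5,0,0,0],[-8.7,47.6,7.9,0,0,0],[-8.7,47.6,7.9,0,0,0],[-8.7,47.6,7.9,0,0,0],[-8.7,47.6,7.9,0,0,0]]
  ]
}}

```text
clock: 7.58
ee_pos: [0.5083, 0.2097, 0.1013]
eef_rot: [-0.383, 3.117, 0.0]
force: [-0.2, 0.2, -0.8]
width: 0.0193
gripper_force: 30.0
```

```bash
python3 - <<'E'
from h import *
s=env.read_state();print(s['ee_pos'],s['force'],s['joint_pos'].round(2))
go((.5068,.2100,.10),104.1)
S=env.snapshot("side");T=env.snapshot("top")
p=s['ee_pos'];print('foot exp',proj(S,p-[0,0,.0425]),'axis',proj(S,p),'ring mouth',proj(S,[.5068,.21,.032]),'top foot',proj(T,p-[0,0,.0425]))
r,h=rgbhsv(S);m=(h[...,0]<18)&(h[...,1]>150)&(r.max(2)>80);x,y=proj(S,p).astype(int)
b,c,st=blobs(m,(x-25,y-20,x+25,y+45));print(c,st)
for yy in range(st[1],st[1]+st[3]):
    xs=np.nonzero(b[yy])[0];print(yy,xs.min(),xs.max(),end='; ')
a=S["img"][y-30:y+50,x-50:x+50,::-1];u=proj(T,p).astype(int);bb=T["img"][u[1]-40:u[1]+40,u[0]-50:u[0]+50,::-1]
cv2.imwrite('pics/c4.png',cv2.resize(np.hstack([a,bb]),(800,320),interpolation=2))
E
```

```text
[0.50827644 0.20969839 0.10131949] [-0.19483607  0.21549478 -0.78681659] [-0.38  0.61 -0.07  1.85  0.07  0.69  1.32]
row [0.14 0.06 0.13] [ 0.    0.07 -0.09]
foot exp [238.06539644 169.76157431] axis [237.45348671 154.7420748 ] ring mouth [237.83065657 178.9954685 ] top foot [167.39218228 209.30702832]
[238.07692308 162.46153846] [234 149   9  22  91]
149 234 235; 150 234 235; 151 234 235; 152 235 236; 153 235 236; 154 235 236; 155 235 236; 156 236 236; 157 236 236; 158 236 236; 159 236 241; 160 236 241; 161 236 241; 162 236 241; 163 236 241; 164 236 241; 165 236 241; 166 236 242; 167 236 242; 168 236 242; 169 236 242; 170 237 241;
```

View pics/c4.png

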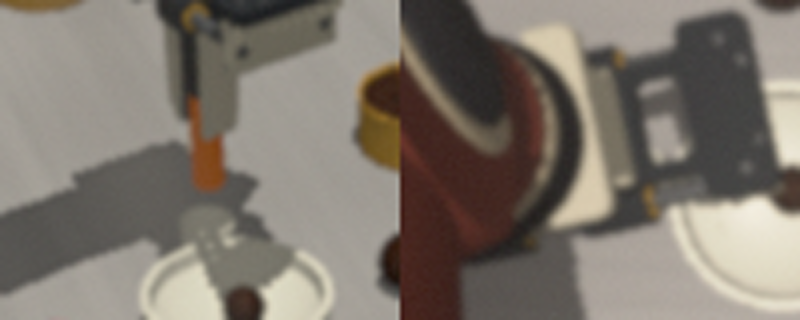

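The foot in the side view is at about (239,170) and the ring mouth at about (238.8,179). A 1.4 mm correction is needed before going down.

Request:
{"api": "send_rows", "payload": {
  "rows": [
    [[0.15,0.05,0,0,0,0],[0.15,0.05,0.5,0,0,0],[0.15,0.05,1.2,0,0,0],[0.15,0.05,2,0,0,0],[0.15,0.05,2.6,0,0,0],[0.15,0.05,3.2,0,0,0],[0.15,0.05,3.7,0,0,0],[0.15,0.05,4.2,0,0,0],[0.15,0.05,4.6,0,0,0],[0.15,0.05,4.9,0,0,0],[0.15,0.05,5.1,0,0,0],[0.15,0.05,5.1,0,0,0],[0.15,0.05,5.1,0,0,0]]
  ]
}}

```text
clock: 9.3
ee_pos: [0.5063, 0.2102, 0.0498]
eef_rot: [-0.384, 3.118, 0.0]
force: [-0.3, 0.6, -0.0]
width: 0.0192
gripper_force: 30.0
```

```bash
python3 - <<'E'
from h import *
s=env.read_state();print(s['ee_pos'],s['force'],s['ft_torque'])
go((.5068,.2100,.0467),104.1)
S=env.snapshot("side");x,y=237,165
cv2.imwrite('pics/c5.png',cv2.resize(S["img"][y-30:y+70,x-60:x+60,::-1],(720,600),interpolation=2))
E
```

```text
[0.50627267 0.21015142 0.04976428] [-0.33168047  0.57888964 -0.00233689] [ 0.06232595 -0.00486937 -0.0152009 ]
row [-0.05 -0.03  0.31] [ 0.    0.01 -0.05]
```

View pics/c5.png

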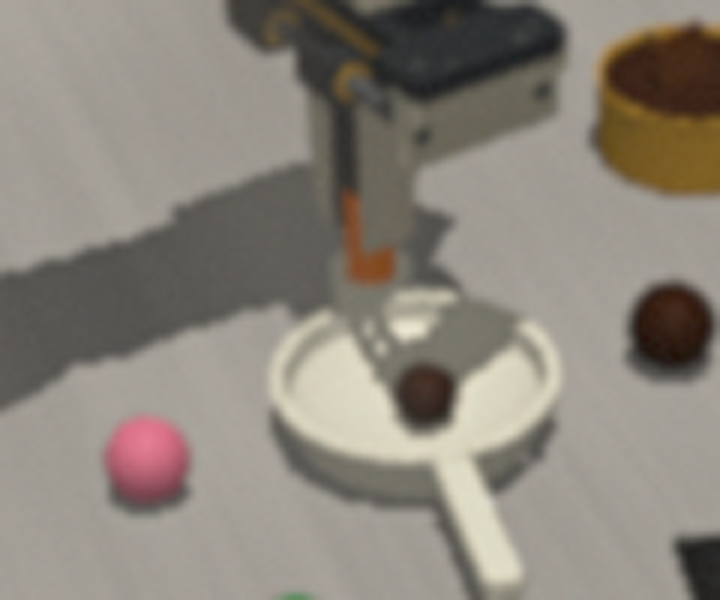

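The vial is inside the ring with no contact force. I'll go down the last 3 mm or so and look at the force.

Request:
{"api": "send_rows", "payload": {
  "rows": [
    [[0,0,0.1,0,0,0],[0,0,0.2,0,0,0],[0,0,0.3,0,0,0],[0,0,0.35,0,0,0],[0,0,0.35,0,0,0]]
  ]
}}

```text
clock: 9.98
ee_pos: [0.5061, 0.2101, 0.0461]
eef_rot: [0.384, -3.118, 0.0]
force: [-0.0, -0.6, 0.3]
width: 0.0194
gripper_force: 30.0
```

Request:
{"api": "send_rows", "payload": {
  "rows": [
    [[0,0,0.1,0,0,0],[0,0,0.15,0,0,0],[0,0,0.2,0,0,0],[0,0,0.2,0,0,0]]
  ]
}}

```text
clock: 10.48
ee_pos: [0.5064, 0.2103, 0.045]
eef_rot: [-0.384, 3.117, 0.0]
force: [-0.9, -0.5, 6.2]
width: 0.0197
gripper_force: 30.0
```

Contact at 6 N shows the vial is seated. I'll release and rise.

Request:
{"api": "send_rows", "payload": {
  "rows": [
    [[0,0,0,0,0,0],[0,0,0,0,0,0],[0,0,0,0,0,0],[0,0,0,0,0,0],[0,0,-1,0,0,0],[0,0,-3,0,0,0],[0,0,-6,0,0,0],[0,0,-10,0,0,0],[0,0,-12,0,0,0],[0,0,-12,0,0,0],[0,0,-12,0,0,0]]
  ],
  "claw": 4.5
}}

```text
clock: 11.85
ee_pos: [0.5055, 0.2098, 0.1635]
eef_rot: [0.384, -3.117, 0.001]
force: [-0.4, 0.9, -0.4]
width: 0.045
gripper_force: 0.0
```

```bash
python3 - <<'E'
from h import *
go((.4929,.0661,.14),-5.7)
E
```

```text
row [  4.71 -13.63   2.36] [-1.0000e-01 -4.0000e-02  1.0976e+02]
```

Request:
{"api": "send_rows", "payload": {
  "rows": [
    [[1,-3,0,0,0,10],[2,-6,0,0,0,20],[3,-9,0,0,0,30],[4,-12,0,0,0,40],[4.7,-13.6,0.5,0,0,50],[4.7,-13.6,1,0,0,60],[4.7,-13.6,1.5,0,0,70],[4.7,-13.6,2,0,0,80],[4.7,-13.6,2.4,0,0,90],[4.7,-13.6,2.4,0,0,100],[4.7,-13.6,2.4,0,0,109.8],[4.7,-13.6,2.4,0,0,109.8],[4.7,-13.6,2.4,0,0,109.8],[4.7,-13.6,2.4,0,0,109.8]]
  ]
}}

```text
clock: 13.6
ee_pos: [0.4934, 0.0667, 0.1399]
eef_rot: [-2.328, -2.109, 0.001]
force: [0.3, -0.9, -0.7]
width: 0.0449
gripper_force: 0.0
```

```bash
python3 - <<'E'
from h import *
s=env.read_state();print(s['ee_pos'])
S=env.snapshot("side");T=env.snapshot("top")
r,h=rgbhsv(S)
v,c,st=blobs((h[...,0]<18)&(h[...,1]>150)&(r.max(2)>80),(215,140,262,190));print('amber side',c,st)
v,c2,st=blobs(r.max(2)<60,(225,130,252,165));print('stopper',c2,st)
for nm,z in(('foot',.004),('mid',.043),('top',.082)): print(nm,proj(S,[.5072,.2104,z]))
r,h=rgbhsv(T);m=((r.max(2)>165)&(h[...,1]<50)).astype(np.uint8)
b,c,st=blobs(m,(155,180,285,250));print(st)
d=np.array([.0991,.9951]);C=np.array([.500,.1377])
for l in(.073,0,-.054,-.098,-.132): print(l,proj(T,[*(C+l*d),.028]).round(1),proj(S,[*(C+l*d),.028]).round(1))
go((.4929,.0661,.005),-5.7)
x,y=250,185;u=(210,215)
cv2.imwrite('pics/c6.png',cv2.resize(np.hstack([S["img"][y-60:y+60,x-60:x+60,::-1],T["img"][155:275,150:270,::-1]]),(800,400),interpolation=2))
E
```

```text
[0.49343571 0.06671132 0.13993573]
amber side [237.96 178.56] [236 175   6   7  25]
stopper [237.5        142.33050847] [232 137  13  11 118]
foot [238.31725598 188.21239828]
mid [237.77567533 175.14240143]
top [237.21401921 161.58792197]
[ 256  189   29   61 1282]
0.073 [170.8 210.7] [238.  180.2]
0 [207.3 214.8] [245.3 197. ]
-0.054 [234.3 217.9] [251.2 210.3]
-0.098 [256.3 220.4] [256.2 221.8]
-0.132 [273.2 222.3] [260.3 231.2]
row [-0.07 -0.06 13.51] [-0.01 -0.   -0.01]
```

View pics/c6.png

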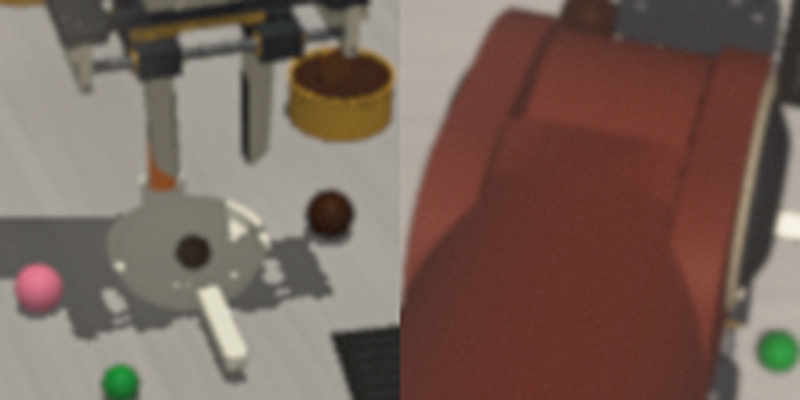

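The dish and truffle have not moved: truffle at (248,201), handle end at (260,232). I'll go down onto the handle.

Request:
{"api": "send_rows", "payload": {
  "rows": [
    [[-0.1,-0.1,3,0,0,0],[-0.1,-0.1,6,0,0,0],[-0.1,-0.1,9,0,0,0],[-0.1,-0.1,11,0,0,0],[-0.1,-0.1,12.4,0,0,0],[-0.1,-0.1,13,0,0,0],[-0.1,-0.1,13.4,0,0,0],[-0.1,-0.1,13.5,0,0,0],[-0.1,-0.1,13.5,0,0,0],[-0.1,-0.1,13.5,0,0,0]]
  ],
  "claw": 4
}}

```text
clock: 14.95
ee_pos: [0.4928, 0.066, 0.0055]
eef_rot: [2.33, 2.107, 0.001]
force: [-0.7, 0.0, 0.1]
width: 0.0403
gripper_force: 0.0
```

```bash
python3 - <<'E'
from h import *
s=env.read_state();print(s['ee_pos'],s['force'])
go((.4929,.0661,.005),-5.7)
S=env.snapshot("side");T=env.snapshot("top")
b=S["img"][150:270,190:310,::-1]
cv2.imwrite('pics/c7.png',cv2.resize(b,(600,600),interpolation=2))
E
```

```text
[0.49275252 0.06597213 0.00550573] [-0.66819432  0.03032421  0.10647762]
row [0.01 0.01 0.05] [ 0.04 -0.01 -0.04]
```

View pics/c7.png

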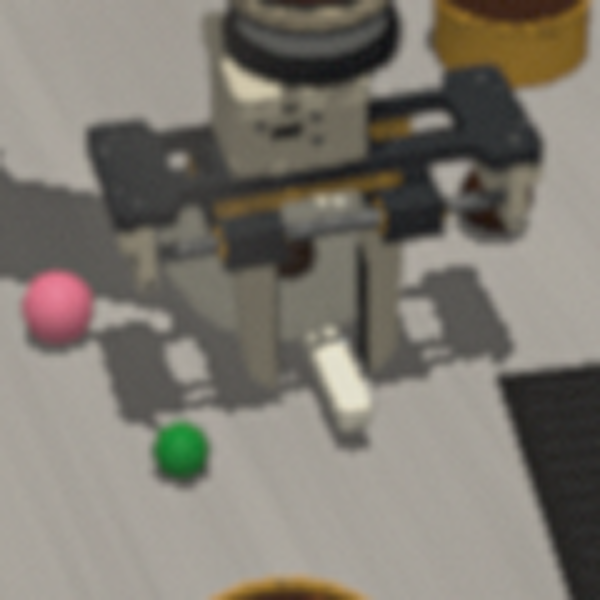

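The handle lies between the fingers. I'll close in stages so the truffle isn't jerked.

Request:
{"api": "send_rows", "payload": {
  "rows": [
    [[0,0,0,0,0,0],[0,0,0,0,0,0],[0,0,0,0,0,0]]
  ],
  "claw": 2.3
}}

```text
clock: 15.42
ee_pos: [0.4925, 0.0659, 0.0051]
eef_rot: [-2.33, -2.107, 0.0]
force: [0.0, -0.3, -0.8]
width: 0.0232
gripper_force: 0.0
```

Request:
{"api": "send_rows", "payload": {
  "rows": [
    [[0,0,0,0,0,0],[0,0,0,0,0,0]]
  ],
  "claw": 2.0
}}

```text
clock: 15.68
ee_pos: [0.4925, 0.0659, 0.0051]
eef_rot: [-2.33, -2.107, 0.0]
force: [-0.3, -0.0, 0.2]
width: 0.0203
gripper_force: 0.0
```

Request:
{"api": "send_rows", "payload": {
  "rows": [
    [[0,0,0,0,0,0],[0,0,0,0,0,0]]
  ],
  "claw": 1.8
}}

```text
clock: 15.92
ee_pos: [0.4927, 0.0659, 0.0052]
eef_rot: [2.33, 2.107, 0.0]
force: [0.3, 0.6, -0.3]
width: 0.018
gripper_force: 0.2
```

Request:
{"api": "send_rows", "payload": {
  "rows": [
    [[0,0,0,0,0,0],[0,0,0,0,0,0]]
  ],
  "claw": 1.6
}}

```text
clock: 16.18
ee_pos: [0.4926, 0.0658, 0.0051]
eef_rot: [2.33, 2.107, 0.0]
force: [-0.6, -0.5, 0.2]
width: 0.0164
gripper_force: 2.1
```

Request:
{"api": "send_rows", "payload": {
  "rows": [
    [[0,0,0,0,0,0],[0,0,0,0,0,0],[0,0,0,0,0,0],[0,0,0,0,0,0],[0,0,0,0,0,0],[0,0,0,0,0,0]]
  ],
  "claw": 1.0
}}

```text
clock: 16.92
ee_pos: [0.4926, 0.0658, 0.0052]
eef_rot: [2.33, 2.107, -0.0]
force: [0.5, -0.1, -0.8]
width: 0.0159
gripper_force: 30.0
```

```bash
cat >> h.py <<'E'
def truf(S,box):
    r,h=rgbhsv(S); m,c,st=blobs(r.max(2)<75,box); return c.round(1),st
E
python3 - <<'E'
from h import *
s=env.read_state();print(s['ee_pos'],s['force'],s['ft_torque'],s['width'],s['gripper_force'])
S=env.snapshot("side");print(truf(S,(243,195,255,208)))
E
```

```text
[0.49256535 0.0658302  0.00515269] [ 0.50155798 -0.06726876 -0.75344522] [-0.13855674 -0.04516312 -0.03951273] 0.015915029428790285 29.97250199317932
(array([247.5, 198.4]), array([243, 195,  10,   9,  78], dtype=int32))
```

Request:
{"api": "send_rows", "payload": {
  "rows": [
    [[0,0,-0.03,0,0,0],[0,0,-0.1,0,0,0],[0,0,-0.25,0,0,0],[0,0,-0.45,0,0,0],[0,0,-0.7,0,0,0],[0,0,-0.9,0,0,0],[0,0,-1,0,0,0],[0,0,-1,0,0,0],[0,0,-1,0,0,0]]
  ]
}}

```text
clock: 18.1
ee_pos: [0.4924, 0.0659, 0.0151]
eef_rot: [-2.33, -2.107, 0.0]
force: [0.1, 0.9, -1.5]
width: 0.0155
gripper_force: 30.0
```

```bash
python3 - <<'E'
from h import *
s=env.read_state();print(s['ee_pos'],s['eef_rot'],s['force'],s['ft_torque'],s['width'],s['gripper_force'])
S=env.snapshot("side")
d=np.array([.0991,.9951]);C=np.array([.500,.1377])
for l in(.073,-.132): print(l,proj(S,[*(C+l*d),.028+.0]).round(1),proj(S,[*(C+l*d),.038]).round(1))
cv2.imwrite('pics/c8.png',cv2.resize(S["img"][140:260,190:310,::-1],(600,600),interpolation=2))
E
```

```text
[0.49243022 0.06588597 0.01509465] [-2.32989540e+00 -2.10727786e+00  2.95254573e-04] [ 0.11893488  0.90538456 -1.49930206] [-0.19015136  0.12097289  0.0459596 ] 0.015501414000456308 29.96828556060791
0.073 [238.  180.2] [237.9 176.9]
-0.132 [260.3 231.2] [260.3 227.6]
```

View pics/c8.png

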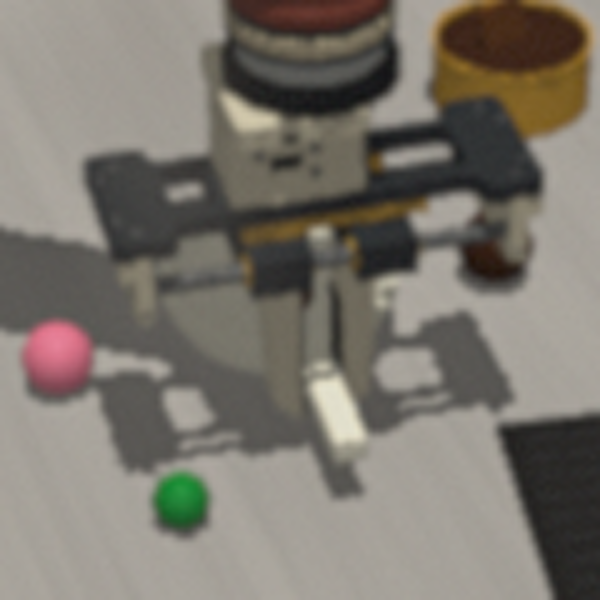

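The gripper is up 10 mm with the handle held, and the handle tip is near (259,229). I'll measure any sag numerically from the handle tip.

```bash
python3 - <<'E'
from h import *
def tip(img):
    g=cv2.cvtColor(img,cv2.COLOR_BGR2HSV).astype(int);m=((g[...,2]>190)&(g[...,1]<50)).astype(np.uint8)
    b,c,st=blobs(m,(248,205,272,245));ys,xs=np.nonzero(b);P=np.c_[xs,ys];d=np.array([.4,.917])if 0 else None
    ax=cv2.fitLine(P.astype(np.float32),2,0,.01,.01).ravel();a=ax[:2]*np.sign(ax[1]);t=P@a
    return ys.max(),P[t>np.percentile(t,85)].mean(0).round(2),np.degrees(np.arctan2(a[1],a[0])).round(1),len(P)
I0=cv2.imread('pics/side0.png');print(tip(I0))
I1=np.zeros_like(I0);I1[150:270,190:310]=cv2.resize(cv2.imread('pics/c7.png'),(120,120),interpolation=3);print('pre',tip(I1))
S=env.snapshot("side");print('now',tip(S["img"][:,:,::-1].copy()))
o=np.array([.4926,.0659]);d=np.array([.0991,.9951])
for th in(0,2,4,6,8,10):
    t=np.radians(th);p=[*(o-d*(.06*np.cos(t))),.025+.01+.06*np.sin(t)+.003];p0=[*(o-d*.06),.028];print(th,(proj(S,p)-proj(S,p0)).round(2))
E
```

```text
(np.int64(231), array([259.79, 228.93]), np.float32(78.3), 192)
pre (np.int64(231), array([261.17, 230.08]), np.float32(62.6), 80)
now (np.int64(228), array([259.5 , 226.83]), np.float32(63.8), 78)
0 [-0.04 -3.55]
2 [-0.05 -4.31]
4 [-0.08 -5.09]
6 [-0.11 -5.89]
8 [-0.15 -6.71]
10 [-0.2  -7.55]
```

No measurable sag: the tip rose 3.3 px against 3.55 px expected for a level lift. I'll lift smoothly with a minimum-jerk profile.

Request:
{"api": "send_rows", "payload": {
  "rows": [
    [[0,0,-0.02,0,0,0],[0,0,-0.1,0,0,0],[0,0,-0.3,0,0,0],[0,0,-0.6,0,0,0],[0,0,-1.1,0,0,0],[0,0,-1.8,0,0,0],[0,0,-2.6,0,0,0],[0,0,-3.5,0,0,0],[0,0,-4.4,0,0,0],[0,0,-5.3,0,0,0],[0,0,-6.2,0,0,0],[0,0,-7.0,0,0,0],[0,0,-7.8,0,0,0],[0,0,-8.4,0,0,0],[0,0,-8.9,0,0,0],[0,0,-9.2,0,0,0],[0,0,-9.4,0,0,0],[0,0,-9.5,0,0,0],[0,0,-9.5,0,0,0],[0,0,-9.5,0,0,0]]
  ]
}}

```text
clock: 20.7
ee_pos: [0.4924, 0.0659, 0.11]
eef_rot: [-2.33, -2.107, 0.0]
force: [-0.1, 0.3, -1.7]
width: 0.0158
gripper_force: 30.0
```

```bash
cat > plan.py <<'E'
from h import *
import sys
def plan(c0,y0,c1,y1,l=.072,n=18,z=None):
    """dish centre c0->c1, dish x yaw y0->y1 (deg); tool y = yaw-90; rows from first pose"""
    M=lambda y:R.from_matrix(np.array([[-np.sin(y),np.cos(y),0],[np.cos(y),np.sin(y),0],[0,0,-1]]).T)
    P=lambda c,y:np.array([c[0]-l*np.cos(y),c[1]-l*np.sin(y),0])
    a,b=np.radians([y0,y1]);R0=M(a-np.pi/2);p0=P(c0,a)
    for i in range(1,n+1):
        t=i/n;k=t**3*(10-15*t+6*t*t);y=a+(b-a)*k;c=np.add(c0,k*np.subtract(c1,c0))
        q=R0.inv().apply(P(c,y)-p0)*100;w=np.degrees((R0.inv()*M(y-np.pi/2)).as_rotvec())
        print([round(float(v),1)+0. for v in(*q,*w)],end=', ')
    print('\nend TCP',P(c1,b))
E
python3 - <<'E'
from plan import *
s=env.read_state();print(s['ee_pos'],s['eef_rot'],s['force'],s['joint_pos'].round(2))
C=np.array([.500,.1377]);D=np.array([.620,-.0658])
for i in range(3): plan(C+(D-C)*i/3,84.3-32.07*i,C+(D-C)*(i+1)/3,84.3-32.07*(i+1))
S=env.snapshot("side");T=env.snapshot("top")
p=[*C,.124];u=proj(S,p).astype(int);print('truffle exp',u);print(truf(S,(u[0]-12,u[1]-12,u[0]+12,u[1]+12)))
r,h=rgbhsv(S);x,y=proj(S,[.5072,.2104,.15]).astype(int);b,c,st=blobs((h[...,0]<18)&(h[...,1]>150)&(r.max(2)>80),(x-20,y-25,x+20,y+30));print('amber',c,st,'exp',x,y)
E
```

```text
[0.49240245 0.06589267 0.11002786] [-2.32984811e+00 -2.10725134e+00  4.83826174e-04] [-0.08337604  0.32651831 -1.73384935] [-0.47  0.56  0.43  1.99 -0.37  0.66  0.1 ]
[0.0, 0.0, 0.0, 0.0, 0.0, 0.1], [-0.1, 0.0, 0.0, 0.0, 0.0, 0.4], [-0.2, 0.0, 0.0, 0.0, 0.0, 1.1], [-0.5, 0.0, 0.0, 0.0, 0.0, 2.5], [-0.8, 0.1, 0.0, 0.0, 0.0, 4.3], [-1.3, 0.1, 0.0, 0.0, 0.0, 6.7], [-1.8, 0.2, 0.0, 0.0, 0.0, 9.6], [-2.3, 0.3, 0.0, 0.0, 0.0, 12.7], [-2.9, 0.3, 0.0, 0.0, 0.0, 16.0], [-3.4, 0.4, 0.0, 0.0, 0.0, 19.3], [-3.9, 0.5, 0.0, 0.0, 0.0, 22.5], [-4.3, 0.6, 0.0, 0.0, 0.0, 25.3], [-4.7, 0.7, 0.0, 0.0, 0.0, 27.7], [-4.9, 0.7, 0.0, 0.0, 0.0, 29.6], [-5.1, 0.8, 0.0, 0.0, 0.0, 30.9], [-5.2, 0.8, 0.0, 0.0, 0.0, 31.7], [-5.2, 0.8, 0.0, 0.0, 0.0, 32.0], [-5.3, 0.8, 0.0, 0.0, 0.0, 32.1], 
end TCP [0.49590049 0.01295241 0.        ]
[0.0, 0.0, 0.0, 0.0, 0.0, 0.1], [0.0, 0.0, 0.0, 0.0, 0.0, 0.4], [-0.1, 0.1, 0.0, 0.0, 0.0, 1.1], [-0.2, 0.3, 0.0, 0.0, 0.0, 2.5], [-0.4, 0.4, 0.0, 0.0, 0.0, 4.3], [-0.6, 0.7, 0.0, 0.0, 0.0, 6.7], [-0.8, 1.0, 0.0, 0.0, 0.0, 9.6], [-1.0, 1.3, 0.0, 0.0, 0.0, 12.7], [-1.2, 1.7, 0.0, 0.0, 
[... 746 characters left out ...]
 25.3], [2.1, 3.3, 0.0, 0.0, 0.0, 27.7], [2.2, 3.6, 0.0, 0.0, 0.0, 29.6], [2.4, 3.8, 0.0, 0.0, 0.0, 30.9], [2.5, 3.9, 0.0, 0.0, 0.0, 31.7], [2.5, 3.9, 0.0, 0.0, 0.0, 32.0], [2.5, 3.9, 0.0, 0.0, 0.0, 32.1], 
end TCP [ 0.54954995 -0.050941    0.        ]
truffle exp [244 162]
(array([244.8, 155.4]), array([234, 150,  20,  17, 166], dtype=int32))Traceback (most recent call last):
  File "<stdin>", line 7, in <module>
  File "h.py", line 17, in blobs
    i=1+np.argmax(st[1:,4]); return (l==i).astype(np.uint8), c[i], st[i]
        ~~~~~~~~~^^^^^^^^^^
    return _wrapfunc(a, 'argmax', axis=axis, out=out, **kwds)
    return bound(*args, **kwds)
ValueError: attempt to get argmax of an empty sequence
```

Request:
{"api": "send_rows", "payload": {
  "rows": [
    [[0,0,0,0,0,0.1],[-0.1,0,0,0,0,0.4],[-0.2,0,0,0,0,1.1],[-0.5,0,0,0,0,2.5],[-0.8,0.1,0,0,0,4.3],[-1.3,0.1,0,0,0,6.7],[-1.8,0.2,0,0,0,9.6],[-2.3,0.3,0,0,0,12.7],[-2.9,0.3,0,0,0,16.0],[-3.4,0.4,0,0,0,19.3],[-3.9,0.5,0,0,0,22.5],[-4.3,0.6,0,0,0,25.3],[-4.7,0.7,0,0,0,27.7],[-4.9,0.7,0,0,0,29.6],[-5.1,0.8,0,0,0,30.9],[-5.2,0.8,0,0,0,31.7],[-5.2,0.8,0,0,0,32.0],[-5.3,0.8,0,0,0,32.1],[-5.3,0.8,0,0,0,32.1]]
  ]
}}

```text
clock: 23.18
ee_pos: [0.4951, 0.0123, 0.1102]
eef_rot: [-2.822, -1.381, 0.0]
force: [0.2, 0.6, -1.9]
width: 0.0161
gripper_force: 30.0
```

Request:
{"api": "send_rows", "payload": {
  "rows": [
    [[0,0,0,0,0,0.1],[0,0,0,0,0,0.4],[-0.1,0.1,0,0,0,1.1],[-0.2,0.3,0,0,0,2.5],[-0.4,0.4,0,0,0,4.3],[-0.6,0.7,0,0,0,6.7],[-0.8,1.0,0,0,0,9.6],[-1.0,1.3,0,0,0,12.7],[-1.2,1.7,0,0,0,16.0],[-1.4,2.0,0,0,0,19.3],[-1.5,2.4,0,0,0,22.5],[-1.6,2.7,0,0,0,25.3],[-1.7,3.0,0,0,0,27.7],[-1.7,3.2,0,0,0,29.6],[-1.8,3.4,0,0,0,30.9],[-1.8,3.4,0,0,0,31.7],[-1.8,3.5,0,0,0,32.0],[-1.8,3.5,0,0,0,32.1],[-1.8,3.5,0,0,0,32.1]]
  ]
}}

```text
clock: 25.55
ee_pos: [0.5117, -0.0233, 0.1102]
eef_rot: [-3.094, -0.547, 0.0]
force: [-1.0, 0.1, -1.5]
width: 0.0158
gripper_force: 30.0
```

```bash
python3 - <<'E'
from plan import *
s=env.read_state();print(s['ee_pos'],s['eef_rot'],s['force'],s['joint_pos'].round(2))
S=env.snapshot("side")
y=np.radians(20.16);c=s['ee_pos']+.072*np.array([np.cos(y),np.sin(y),0]);b0=s['ee_pos'][2]-.005
u=proj(S,[*c[:2],b0+.019]);print('truffle exp',u);u=u.astype(int);print(truf(S,(u[0]-12,u[1]-14,u[0]+12,u[1]+12)))
v=c+.073*np.array([np.cos(y),np.sin(y),0]);a,t=proj(S,[*v[:2],b0+.032]),proj(S,[*v[:2],b0+.082]);print('vial exp',a,t)
r,h=rgbhsv(S);x,yy=((a+t)/2).astype(int);m,cc,st=blobs((h[...,0]<18)&(h[...,1]>150)&(r.max(2)>80),(x-20,yy-25,x+20,yy+30));print('amber',cc,st)
E
```

```text
[ 0.51172015 -0.02326862  0.11016099] [-3.09350710e+00 -5.47177818e-01  1.05460282e-04] [-0.95866158  0.08552016 -1.49632455] [-0.47  0.66  0.74  1.96 -0.63  0.77 -0.58]
truffle exp [301.42522703 187.11167978]
(array([300.1, 177. ]), array([289, 173,  24,  12, 207], dtype=int32))
vial exp [325.48551652 169.33468286] [327.03303823 149.4634448 ]
amber [326.7961165  164.46601942] [323 157   8  16 103]
```

Request:
{"api": "send_rows", "payload": {
  "rows": [
    [[0,0,0,0,0,0.1],[0,0,0,0,0,0.4],[0.1,0.1,0,0,0,1.1],[0.1,0.3,0,0,0,2.5],[0.2,0.5,0,0,0,4.3],[0.3,0.8,0,0,0,6.7],[0.5,1.1,0,0,0,9.6],[0.7,1.5,0,0,0,12.7],[1.0,1.9,0,0,0,16.0],[1.3,2.3,0,0,0,19.3],[1.5,2.7,0,0,0,22.5],[1.8,3.0,0,0,0,25.3],[2.1,3.3,0,0,0,27.7],[2.2,3.6,0,0,0,29.6],[2.4,3.8,0,0,0,30.9],[2.5,3.9,0,0,0,31.7],[2.5,3.9,0,0,0,32.0],[2.5,3.9,0,0,0,32.1],[2.5,3.9,0,0,0,32.1],[2.5,3.9,0,0,0,32.1]]
  ]
}}

```text
clock: 28.1
ee_pos: [0.5486, -0.0513, 0.1102]
eef_rot: [-3.124, 0.329, 0.0]
force: [0.7, 0.1, -1.5]
width: 0.0156
gripper_force: 30.0
```

```bash
python3 - <<'E'
from plan import *
s=env.read_state();print(s['ee_pos'],s['eef_rot'],s['force'],s['joint_pos'].round(2))
S=env.snapshot("side");T=env.snapshot("top");cv2.imwrite('pics/s9.png',S["img"][:,:,::-1]);cv2.imwrite('pics/t9.png',T["img"][:,:,::-1])
y=np.radians(-11.9);e=np.array([np.cos(y),np.sin(y),0]);g=s['ee_pos']-[0,0,.005]
for nm,l,z in(('truf',.072,.019),('rim',.072,.028),('ring mouth',.145,.032),('stopper c',.145,.074),('hend',-.06,.028)):
    print(nm,[proj(c,g+l*e+[0,0,z]).round(1) for c in(S,T)])
for nm,c in(('S',S),('T',T)):
    r,h=rgbhsv(c);v=r.max(2);b0=proj(c,g+.072*e+[0,0,.06]).astype(int);B=(b0[0]-70,b0[1]-70,b0[0]+70,b0[1]+70)
    for k,m in(('amber',(h[...,0]<18)&(h[...,1]>150)&(v>80)),('white',(v>150)&(h[...,1]<50))):
        try: b,cc,st=blobs(m,B);print(nm,k,cc.round(1),st)
        except ValueError: print(nm,k,'none')
    u=proj(c,g+.072*e+[0,0,.019]).astype(int)
    n,l,st,cc=cv2.connectedComponentsWithStats(((v<80)&(v>0)).astype(np.uint8)[u[1]-16:u[1]+16,u[0]-18:u[0]+18]);print(nm,'dark',[(cc[i]+u-[18,16]).round(1).tolist()+st[i].tolist() for i in range(1,n)])
E
```

```text
[ 0.54857059 -0.05132765  0.11017578] [-3.12420277e+00  3.29463758e-01  7.14137463e-05] [ 0.66547453  0.13331452 -1.49537825] [-0.47  0.76  0.89  1.85 -0.75  0.9  -1.  ]
truf [array([332.8, 200.6]), array([315.1, 147.9])]
rim [array([333.2, 197. ]), array([315.6, 146.9])]
ring mouth [array([367.6, 191.9]), array([324.6, 106.8])]
stopper c [array([370. , 174.8]), array([327.9,  99.4])]
hend [array([269.4, 203.7]), array([299.6, 219.4])]
S amber [368.9 187.6] [364 180  10  16 125]
S white [362.1 183.2] [ 312  114   92  140 7720]
S dark [[321.0, 185.7, 0, 0, 16, 5, 69], [325.0, 193.5, 10, 9, 3, 2, 6], [333.5, 202.5, 15, 14, 10, 10, 88]]
T amber [301.9 185.4] [ 249  145  102   68 2399]
T white [320.5 109.2] [ 247   73  140  140 8097]
T dark []
```

```bash
python3 - <<'E'
from h import *
I=cv2.imread('pics/s9.png');h=cv2.cvtColor(I,cv2.COLOR_BGR2HSV).astype(int);v=h[...,2]
print('C bias',proj(env.snapshot("side"),[.5,.1377,.019]))
for y in range(168,226): print(y,''.join('o' if h[y,x,1]>150 and h[y,x,0]<20 and v[y,x]>80 else '0123456789'[min(9,v[y,x]*10//256)] for x in range(255,385)))
E
```

```text
C bias [245.43056762 200.04328304]
168 6666666666666666666666665323322223221112211122222221111122111212246666666666666666666666666666666666666666666666666666666666666666
169 6666666666666666666666666422322122221111211112222111111122211211245666666666666666666666666666666666666666666666665555666666666666
170 6666666666666666666666666432222221111111221111111111111122211121235666666666666666666666666666666666666666666666543333445666666666
171 6666666666666666666666666532112121111211221111111111121112211121124566666666666666666666666666666666666666666665321111234566666666
172 6666666666666666666666666653211222212221122211111111222212221122123566666666666666666666666666666666666666666664211111113566666666
173 6666666666666666666666666665321222221221122222222222221212221112212456666666666666666666666666666666666666666664211111112466666666
174 6666666666666666666666666665421122211111112222222222222222222122212345556666666666666666666666666666666666666664111111112466666666
175 66666666666666666666666666664211222211211122222222222222222222122212333345666666666666666666666666666666666666531001
[... 6064 characters left out ...]
6666666666666666666666666
221 3333333333333333333333333333333333333333333333333345666666655444444332222333444444444333322211111246666666666666666666666666666666
222 3333333333333333333333333333333333333333333333333345444444333222211111111122222333222222211111111235666666666666666666666666666666
223 3333333333333333333333333333333333333333332222222233222221111111110010011111111111111111111111111134666666666666666666666666666666
224 3333333333333333333333333333333333222222211111111111111111100101011111111111111111111111111111111124566666666666666666666666666666
225 3333333333333333333333333333333333211111111101111111111111111111111111111111111011111111111111111113466666666666666666666666666666
```

```bash
python3 - <<'E'
from h import *
S=env.snapshot("side");s=env.read_state();y=np.radians(-11.9);e=np.array([np.cos(y),np.sin(y),0]);n=np.array([-e[1],e[0],0])
print(s['ee_pos'])
g=s['ee_pos']+[0,0,.016-.000]  # grip centre ~ 21mm above underside (tcp was 5mm)
a=np.linspace(0,2*np.pi,721)
for th in(-2,0,2,4,6):
    t=np.radians(th);ex=e*np.cos(t)-np.array([0,0,np.sin(t)]);ez=np.array([0,0,np.cos(t)])+e*np.sin(t)
    P=lambda l,w,z:proj(S,g+l*ex+w*n+(z-.021)*ez)
    rim=np.array([P(.072+.057*np.cos(k),.057*np.sin(k),.028) for k in a]);ring=np.array([P(.145+.0165*np.cos(k),.0165*np.sin(k),.032) for k in a])
    f=lambda q,x,lo:(lambda c:c[:,1].max() if lo else c[:,1].min())(q[np.abs(q[:,0]-x)<1])
    print(th,'A',P(-.06,0,.028).round(1),'B',f(rim,338,1).round(1),'C',f(rim,333,0).round(1),'D',f(ring,369,1).round(1),'ringR',ring[:,0].max().round(1),'E',rim[rim[:,0].argmax()].round(1),'truf',P(.072,0,.019).round(1))
E
```

```text
[ 0.54857596 -0.05138105  0.1101578 ]
-2 A [269.3 204.6] B 213.3 C 180.1 D 194.7 ringR 375.9 E [361.4 197.5] truf [332.9 199.6]
0 A [269.4 203.7] B 214.2 C 181.3 D 196.6 ringR 375.8 E [361.3 199.2] truf [332.8 200.6]
2 A [269.5 202.9] B 215.1 C 182.4 D 198.6 ringR 375.6 E [361.1 201. ] truf [332.7 201.6]
4 A [269.7 202. ] B 216.0 C 183.6 D 200.5 ringR 375.3 E [360.9 202.9] truf [332.5 202.6]
6 A [269.9 201.2] B 216.9 C 184.8 D 202.5 ringR 374.9 E [360.6 204.6] truf [332.3 203.6]
```

Request:
{"api": "send_rows", "payload": {
  "rows": [
    [[0,0,0,0,0,0],[0,0,0,0,0,0],[0,0,0,0,0,0],[0,0,0,0,0,0],[0,0,0,0,0,0],[0,0,0,0,0,0],[0,0,0,0,0,0],[0,0,0,0,0,0]]
  ]
}}

```text
clock: 29.3
ee_pos: [0.5486, -0.0513, 0.1102]
eef_rot: [-3.124, 0.329, 0.0]
force: [0.2, -0.2, -2.1]
width: 0.0159
gripper_force: 30.0
```

```bash
cat > tr.py <<'E'
from h import *
S=env.snapshot("side");g=cv2.cvtColor(S["img"],cv2.COLOR_RGB2GRAY).astype(float)
w=np.clip((150-g[195:212,326:343])/110,0,1); yy,xx=np.mgrid[195:212,326:343]
w[(g[195:212,326:343]>140)]=0
w[:, :]*=((xx-333.5)**2+(yy-202.5)**2<72)
c=np.array([(w*xx).sum(),(w*yy).sum()])/w.sum();print('truffle now',c.round(2),w.sum().round(1))
z=env.read_state();print(plane(S,c,z['ee_pos'][2]-.005+.019),z['ee_pos'],z['force'])
I=cv2.imread('pics/side0.png');g=cv2.cvtColor(I,cv2.COLOR_BGR2GRAY).astype(float)
yy,xx=np.mgrid[190:213,236:260];q=g[190:213,236:260];w=np.clip((150-q)/110,0,1)*((xx-247.6)**2+(yy-200.9)**2<56)
c=np.array([(w*xx).sum(),(w*yy).sum()])/w.sum();print('start',c.round(2),plane(S,c,.019))
E
python3 tr.py
```

```text
truffle now [333.49 202.54] 102.3
[ 0.61722634 -0.07262469  0.12414674] [ 0.5486167  -0.05141079  0.11014674] [-0.39947991 -0.20277429 -1.80852604]
start [247.54 200.91] [0.50344829 0.13257027 0.019     ]
```

The truffle is at rest near the middle, the dish is level and square over the mat, and the vial top is where a fully seated vial should be. I'm handing in.

```bash
python3 -c "
from station import env
print(env.job_done())"
```

```text
the job is handed in; nothing more can be done
None
```

I handed the job in at about 29 s: the amber vial is seated in the ring and the dish is held still and level about 10 cm over the mat's middle, handle towards the robot, with the truffle about 5 mm off the dish's centre; the hand-in gave no verdict.

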